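# Dry the washed freewheel hubs

### The job

The freewheel hubs on the mat have been washed and have to be dried: first turn the dryer's timer dial back to off, then stand every hub upright on the sprung tray, flange down. When all are on, set the dial clockwise from off, one click for each hub, and after that press the start button fully down and let it go. Leave the bowl, the spanner and the green box where they are.

Things in the scene. Friction and masses are not known exactly. Their poses are not given: they have to be found in the camera images.
- hub0_c (a point): freewheel hub: a dark steel toothed sprocket flange, 72 mm across its teeth (70 mm solid) and 12 mm thick, at the bottom, with a plain round aluminium barrel 32 mm across rising from its middle; 60 mm tall in all, about 0.2 kg (within 5 %), loose. This point is its centre, on the axis 30 mm above its underside; z points up the barrel. Take it by the barrel. May be absent.
- hub1_c (a point): freewheel hub: a dark steel toothed sprocket flange, 72 mm across its teeth (70 mm solid) and 12 mm thick, at the bottom, with a plain round aluminium barrel 32 mm across rising from its middle; 60 mm tall in all, about 0.2 kg (within 5 %), loose. This point is its centre, on the axis 30 mm above its underside; z points up the barrel. Take it by the barrel. May be absent.
- hub2_c (a point): freewheel hub: a dark steel toothed sprocket flange, 72 mm across its teeth (70 mm solid) and 12 mm thick, at the bottom, with a plain round aluminium barrel 32 mm across rising from its middle; 60 mm tall in all, about 0.2 kg (within 5 %), loose. This point is its centre, on the axis 30 mm above its underside; z points up the barrel. Take it by the barrel. May be absent.
- hub3_c (a point): freewheel hub: a dark steel toothed sprocket flange, 72 mm across its teeth (70 mm solid) and 12 mm thick, at the bottom, with a plain round aluminium barrel 32 mm across rising from its middle; 60 mm tall in all, about 0.2 kg (within 5 %), loose. This point is its centre, on the axis 30 mm above its underside; z points up the barrel. Take it by the barrel. May be absent.
- hub4_c (a point): freewheel hub: a dark steel toothed sprocket flange, 72 mm across its teeth (70 mm solid) and 12 mm thick, at the bottom, with a plain round aluminium barrel 32 mm across rising from its middle; 60 mm tall in all, about 0.2 kg (within 5 %), loose. This point is its centre, on the axis 30 mm above its underside; z points up the barrel. Take it by the barrel. May be absent.
- mat: black rubber mat, 230 x 330 x 4 mm, fixed, on which the hubs stand at the start; origin at the centre of its underside
- dryer: warm-air parts dryer, fixed: grey base 200 (x) x 370 (y) x 50 mm high; on the +y part of it a white control column 190 (x) x 105 (y) mm whose top is 135 mm above the shelf. Origin at the centre of its underside; x points away from its front, y towards the control column
- tray_floor (a point): centre of the floor of the dryer's sprung steel tray, beside the control column (tray x, y axes are the dryer's). The inside is 160 (x) x 235 (y) mm, with a lip 12 mm high and 5 mm thick all round; the floor stands 130 mm above the shelf when empty and the tray sinks straight down under load
- tray (a joint): how far the sprung tray has sunk, m: 0 empty, about 0.010 more for each hub standing on it (196 N/m), 0.07 at the bottom
- dial_grip (a point): the dryer's timer dial, on top of the control column: black disc 66 mm across with a bar grip 60 mm long (along this point's x), 16 mm thick, 30 mm high; this point is the centre of the bar, on the vertical turning axis, 15 mm below the bar's top and 28 mm above the column's top. It turns with the dial. A white line on the bar runs along its pointer half, the -x half
- dial (a joint): angle of the timer dial, rad, growing clockwise seen from above. A detent click every 0.5236 rad (30 degrees), at which the dial comes to rest by itself: 0 = off (pointer to the thick tick mark at the dryer's front, its -x side), 0.5236 = one click, and so on to eight clicks; stops just beyond off and eight. About 0.1 N m to pass a click
- start_top (a point): centre of the top of the grey round start button, 28 mm across, on the control column in front of the dial; pressed straight down
- start (a joint): start button travel, m: 0 up, 0.006 fully down (about 5 N); springs back
- bowl: stainless bowl, 120 mm across, 45 mm high, loose, a bystander; origin at the centre of its underside
- spanner: grey steel bicycle spanner, 180 mm long, lying flat, loose, a bystander; origin near its middle on its underside
- greenbox: closed green plastic box, 118 x 188 x 84 mm, fixed, two pink tyre levers on its lid, a bystander; origin at the centre of its underside

How it is judged:
By the outcome, as a careful person would: the job done as asked, in the order asked, and still so for the second after the job is handed in, with the robot touching nothing.
Of hub0, hub1, hub2, hub3, hub4 only 3 to 5 are there at a start; the rules pass over those that are not, and their reading is None.
At some moment in a run one of hub0, hub1, hub2, hub3, hub4 may be knocked a few centimetres aside while the robot is not near it.
It also fails if it takes over 210 s, if anything falls off the work surface, if the arm or the gripper's body presses on something with over 40 N, if the wrist force passes 120 N, or if a joint passes its speed limit or range.

### The arm

A 6-joint arm with a two-finger parallel gripper is mounted at the origin on the work surface. World frame = base frame: x ahead of the robot, y to its left, z up, the work surface at z = 0. Lengths are in mm, angles in rad, forces in N, time in s.
With the tool pointing down it reaches from about 300 to 750 mm from the base axis. Payload 8.5 kg.
Tool frame: the origin (TCP) lies at the very end of the fingers, on their centre line; the grasp point (between the pads) lies behind it (robot.grip_depth is the z of the grasp point in the tool frame, in mm); z points along the fingers, y is the line along which they close (so a half turn about z gives the same grasp; the last joint's range is limited). The gripper opens to 85 mm and grips with 20 to 120 N. Pads are 22 mm wide; open, the fingers measure 114 mm over their backs; the gripper's body (76 mm by 85 mm) begins 54 mm behind the grasp point. The pads swing forward as they close: fully open they stand 13 mm farther back than shut.
Start: joints at [-1.37, 0.381, 1.297, -0, 1.464, -0.215], TCP at [222.149, -503.12, 231.322] pointing down, gripper open.
Joint ranges: [-3.11, 3.11], [-0.89, 2.33], [0.22, 2.48], [-1.42, 4.56], [0.17, 2.85], [-2.88, 2.88]. Speed limits (rad/s): [2.39, 2.39, 3.14, 3.14, 3.14, 3.14].

### API

Orientations are given as a unit quaternion [w, x, y, z].
In Python, from station import robot, cams, order gives the robot as it stands.
- The arm moves only by the shell command python3 -m inch 'ROWS' [FORCE]. ROWS is JSON, a list of rows, each a list of 3 entries, a list of its own where there are three numbers: the finger opening in mm, from 0 to 85.4, then the shift along the tool's x, y, z in mm, then the turn about the tool's z in degrees. In form: [[gripper, [x, y, z], spin], ...]. A call has 1 to 12 rows; each row is the pose to reach, as a shift and turn from the pose commanded when the call began, along the tool's axes at that moment; what a row does not reach only later rows make up. A row lasts 1/10 s, in which the tool goes at most 50 mm and 8.59 degrees, less where a joint would pass 70% of its speed; a pose out of reach is approached as far as the arm can. A call with a gripper value outside its range is refused whole. The fingers move at their own pace and stop on an object; FORCE is the grip in N (left out, the last holds). Time passes only in rows, so rows that repeat a pose let the fingers close. It gives the time, the measured TCP pose, the force, the opening and the grip force at its end, in the units of the state.
- robot.get_obs(): the state, without advancing time (a new reading comes with each control period).
- cams.grab_frame(name): name is "scene" or "side" or "wrist"; returns (picture, depth): 480x640x3 uint8, blue, green, red; 480x640 float32, mm along the optical axis (not along the pixel's ray), 0 where there is no reading.
- cams.camera_params(name): a dict with "vfov" (degrees; the focal length in pixels is half the picture's height over the tangent of half this angle, whatever the lens; pixels are square), "cx", "cy" (the principal point, pixels), "rvec" (rotation vector, rad) and "tvec" (3), from world to camera coordinates, as OpenCV has them. Camera axes: x right, y down, z forward; pixel columns grow to the right and rows downward; lengths in mm; the calibration is good to about 2 mm. A picture is of the moment at which its call begins: read the wrist's pose just before it. camera_params takes no time and is no camera call; for the wrist camera it gives the pose at the moment of the call.
- order.finish_job(): hands the job in; it is judged then, once.
The state is a dict: "time": time; "qpos": joint angles; "joint_velocities": joint speeds; "joint_efforts": joint torques, N m; "tcp_pos": TCP position; "ee_rot": TCP orientation; "force": force on the tool from outside, world axes, zero at the start; "torque": the same for the moment, N m; "grip_width": finger opening in mm; "grip_force": force on a finger pad.
Only numpy, scipy, OpenCV 4.12 (cv2) and the standard library are available. Lean on these libraries where they do the work, as an engineer would, in place of code of your own. Each camera call takes 0.05 s, during which the arm holds its last target. There are 200 camera calls.

## Working session

There is one attempt and no reset: what is moved stays moved. The work goes in short steps, Python scripts to look and compute and a shell command to move; the robot and the scene stay as the last step left them, time stands still between calls to the robot, and variables do not carry over. Pictures are saved under pics/ and viewed, at most 14 in all, crops included, and the job is handed in when it is done.

```bash
ls; mkdir -p pics; cat > h.py <<'E'
import numpy as np, cv2
from station import robot, cams, order
from scipy.spatial.transform import Rotation as R
def grab(n,save=None):
    p=cams.camera_params(n); im,d=cams.grab_frame(n)
    if save: cv2.imwrite(f'pics/{save}.png',im)
    return im,d,p
def KRt(p):
    f=240/np.tan(np.radians(p['vfov'])/2)
    K=np.array([[f,0,p['cx']],[0,f,p['cy']],[0,0,1]])
    return K,cv2.Rodrigues(np.array(p['rvec'],float))[0],np.array(p['tvec'],float).ravel()
def plane(p,uv,z):
    K,Rm,t=KRt(p); c=-Rm.T@t
    d=Rm.T@np.linalg.inv(K)@np.array([uv[0],uv[1],1.])
    return c+d*(z-c[2])/d[2]
def cloud(p,d):
    K,Rm,t=KRt(p); v,u=np.mgrid[:480,:640]
    P=np.stack([(u-K[0,2])/K[0,0]*d,(v-K[1,2])/K[1,1]*d,d],-1)
    W=(P-t)@Rm; W[d<=0]=np.nan
    return W
def proj(p,X):
    K,Rm,t=KRt(p); c=K@(Rm@np.array(X,float)+t); return c[:2]/c[2]
def obs():
    o=robot.get_obs(); q=o['ee_rot']; return o,np.array(o['tcp_pos']),R.from_quat([q[1],q[2],q[3],q[0]]).as_matrix()
E
python3 - <<'E'
from h import *
for n in ('scene','side','wrist'):
    im,d,p=grab(n,n+'0'); K,Rm,t=KRt(p); print(n,p,-Rm.T@t)
o,t,M=obs(); print(o['time'],t,M.round(3),robot.grip_depth)
E
```

```text
pics
scene {'vfov': 54.738678456705486, 'cx': 317.402640826109, 'cy': 234.83183822056338, 'rvec': array([ 2.16195795,  0.88380367, -0.37834112]), 'tvec': array([-359.78222551, -155.79058433, 1442.9716936 ])} [1070.38823613 -598.55522125  855.50098513]
side {'vfov': 55.69678287615424, 'cx': 323.0409435929939, 'cy': 243.69729108328667, 'rvec': array([ 0.72662431, -2.42690851,  1.36270384]), 'tvec': array([431.28228406, 264.27177282, 925.27477145])} [ 18.0145773  785.00514251 703.8606271 ]
wrist {'vfov': 68.74032519561307, 'cx': 316.7238142255328, 'cy': 237.93268131905046, 'rvec': array([-2.40273457,  1.56359571,  0.25093053]), 'tvec': array([-549.95333499,  -42.10888566,  381.07261876])} [ 294.58286985 -471.57416454  374.53559218]
0.15 [ 222.10948703 -502.91417579  230.86324216] [[ 0.915  0.404 -0.   ]
 [ 0.404 -0.915  0.001]
 [ 0.    -0.001 -1.   ]] -18.700000000000003
```

View pics/scene0.png

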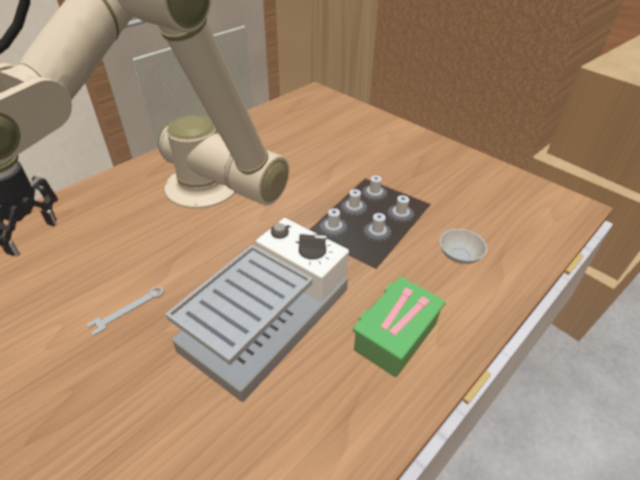

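View pics/side0.png

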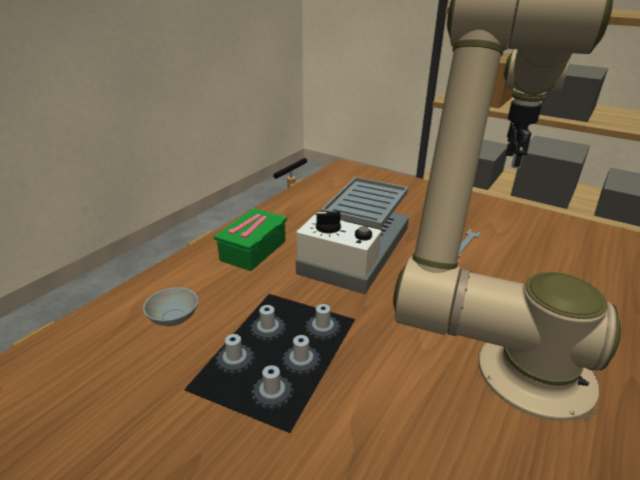

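Scene shows five hubs on the mat; side shows barrel tops near (267,310), (322,310), (233,340), (301,342), (271,372); the dryer's front faces the robot, dial at (328,220), button at (363,233).

```bash
cat > m.py <<'E'
from h import *
def hubs(names=('scene','side'),zl=50,zh=75,reg=(200,800,0,500)):
    for n in names:
        im,d,p=grab(n); W=cloud(p,d)
        m=(W[...,2]>zl)&(W[...,2]<zh)&(W[...,0]>reg[0])&(W[...,0]<reg[1])&(W[...,1]>reg[2])&(W[...,1]<reg[3])
        k,l,s,c=cv2.connectedComponentsWithStats(m.astype('uint8'))
        for i in range(1,k):
            if s[i,4]>20: q=W[l==i]; print(n,s[i,4],c[i].round(),((q.min(0)+q.max(0))/2).round(1),(q.max(0)-q.min(0)).round(1))
if __name__=='__main__':
    hubs(zl=57)
    for n in ('scene','side'):
        im,d,p=grab(n); W=cloud(p,d)
        x,y,z=W[...,0],W[...,1],W[...,2]
        ok=(x>250)&(x<800)&(y>-500)&(y<150)
        for nm,a,b in (('bar',168,190),('coltop',128,140),('lip/top',137,150)):
            m=ok&(z>a)&(z<b); k,l,s,c=cv2.connectedComponentsWithStats(m.astype('uint8'))
            for i in range(1,k):
                if s[i,4]>40:
                    q=W[l==i]; r=cv2.minAreaRect(q[:,:2].astype('float32'))
                    print(n,nm,s[i,4],c[i].round(),np.array(r[0]).round(1),np.array(r[1]).round(1),round(r[2],2),q[:,2].mean().round(1))
E
python3 m.py
python3 - <<'E'
import cv2
im=cv2.imread('pics/scene0.png'); s=cv2.imread('pics/side0.png')
a=cv2.resize(im[210:310,240:360],(480,400),interpolation=2); b=cv2.resize(s[195:295,290:410],(480,400),interpolation=2)
import numpy as np
c=cv2.resize(np.hstack([a,b]),(800,333)); cv2.imwrite('pics/c1.png',c)
E
```

```text
scene 67 [376. 179.] [411.8 336.2  62.1] [32.5 30.7  9.2]
scene 72 [355. 193.] [413.6 242.1  62.1] [30.4 33.  10. ]
scene 41 [275. 199.] [282.9  59.7  68. ] [17.5 68.7 12.2]
scene 77 [403. 199.] [529.7 316.1  62.1] [30.3 36.2  9.2]
scene 86 [334. 213.] [431.4 134.2  62.2] [33.  31.   9.6]
scene 90 [379. 217.] [531.2 205.   61.9] [31.5 36.   9.5]
side 211 [243. 248.] [750.6  31.1  66. ] [98.8 61.5 17.6]
side 145 [267. 311.] [526.6 206.   63.3] [32.9 31.5 11.9]
side 148 [323. 309.] [427.7 135.1  63.6] [31.5 31.7 12.9]
side 188 [233. 341.] [526.3 314.9  62.8] [33.7 31.9 11.4]
side 184 [301. 342.] [409.9 242.1  63. ] [30.5 31.7 11.9]
side 226 [271. 373.] [408.9 338.4  63.1] [30.6 32.  11.9]
scene bar 360 [266. 169.] [280.2  40.5] [130.7  39.3] 80.32 178.6
scene bar 201 [312. 237.] [546.2 -65.4] [58.5 18.6] 37.99 175.4
scene coltop 178 [266. 185.] [283.4  48.5] [146.6  47.9] 82.57 134.4
scene coltop 1914 [302. 250.] [517.7 -69.9] [192.4 106.8] 8.36 133.8
scene coltop 6761 [239. 302.] [ 542.2 -262.1] [172.8 248. ] 7.6 130.5
scene lip/top 211 [266. 182.] [282.7  48. ] [145.9  48.6] 83.38 143.7
scene lip/top 149 [280. 232.] [455.7 -78.5] [46.7 40.6] 54.67 144.6
scene lip/top 1196 [238. 303.] [ 542.1 -261.8] [173.1 247.3] 7.53 140.6
scene lip/top 281 [312. 252.] [552.5 -77.8] [67.9 40.1] 33.45 145.7
side bar 165 [329. 215.] [542.1 -64.4] [58.5 18.7] 41.1 176.3
side bar 217 [404. 283.] [270.7  81. ] [24.1 74.2] 28.1 179.0
side coltop 1944 [366. 199.] [ 544.1 -275.5] [158.4 227.6] 7.03 133.0
side coltop 1491 [345. 232.] [ 531.4 -194.2] [190.6 366.5] 8.45 135.8
side coltop 63 [398. 306.] [271.7 111.8] [13.  45.9] 52.01 134.2
side lip/top 580 [367. 200.] [ 538.9 -262.3] [173.5 252.8] 7.48 142.3
side lip/top 791 [341. 233.] [512.1 -68.1] [186.9 103.9] 7.79 140.0
side lip/top 82 [399. 301.] [271.8 109.3] [12.3 49.3] 49.25 144.1
```

View pics/c1.png

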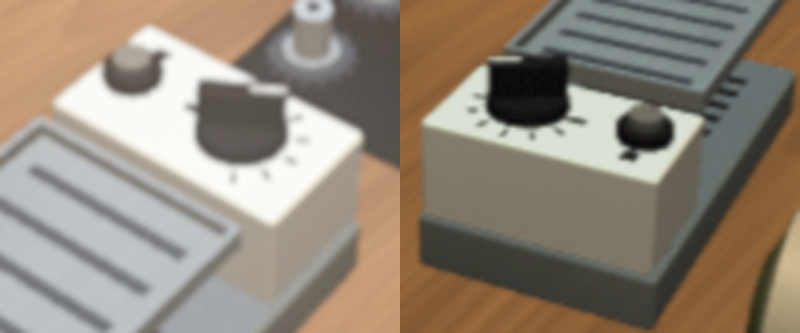

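Both views: the white pointer end of the bar lies at the +x,+y end (bar world angle ≈ 39°), the dryer yaw is ≈ 7.7°, so the dial stands at 5 clicks. I'll go above the dial.

```bash
cat >> h.py <<'E'
def go(x,y,z,A=None):
    "shift and spin from measured pose; A = wanted world heading of tool x, deg"
    o,t,M=obs(); a=np.degrees(np.arctan2(M[1,0],M[0,0]))
    s=0 if A is None else -((A-a+180)%360-180)
    print('t',round(o['time'],2),'tcp',t.round(1),'hd',round(a,1),'q6',round(o['qpos'][5],2),'shift',(M.T@(np.array([x,y,z])-t)).round(1),'spin',round(s,1),'w',round(o['grip_width'],1))
YAW=7.6; U=np.array([.9912,.1323]); V=np.array([-.1323,.9912]); TR=np.array([540.5,-262.])
E
python3 -c "
from h import *
go(544,-65,230,37.6)"
```

```text
t 0.35 tcp [ 222.1 -503.1  231.2] hd 23.8 q6 -0.22 shift [ 471.4 -270.7    1.3] spin -13.8 w 85.1
```

```bash
python3 -m inch '[[45,[40,-23,0],-2],[45,[80,-46,0],-4],[45,[120,-69,0],-6],[45,[160,-92,0],-8],[45,[200,-115,0],-10],[45,[240,-138,0],-12],[45,[280,-161,0],-14],[45,[320,-184,0],-14],[45,[360,-207,0],-14],[45,[400,-230,0],-14],[45,[440,-253,0],-14],[45,[471,-271,0],-14]]' 40
python3 -m inch '[[45,[0,0,0],0],[45,[0,0,0],0],[45,[0,0,0],0],[45,[0,0,0],0]]'
python3 - <<'E'
from h import *
go(544,-65,230,37.6)
im,d,p=grab('wrist','w1'); W=cloud(p,d); print(obs()[2].round(3))
z=W[...,2]
for nm,a,b in (('bar',168,190),('coltop',128,140),('but',141,160)):
    m=(z>a)&(z<b); k,l,s,c=cv2.connectedComponentsWithStats(m.astype('uint8'))
    for i in range(1,k):
        if s[i,4]>200:
            q=W[l==i]; r=cv2.minAreaRect(q[:,:2].astype('float32')); print(nm,s[i,4],c[i].round(),r,q[:,2].mean())
E
```

```text
time: 1.55
tcp_pos: [544.6, -62.7, 231.3]
ee_rot: [-0.0, 0.946, 0.325, 0.0]
force: [0.4, -0.4, 0.1]
grip_width: 44.8
grip_force: 0.0
time: 1.95
tcp_pos: [543.1, -65.9, 231.5]
ee_rot: [0.0, 0.946, 0.323, -0.0]
force: [-0.5, -0.1, -0.5]
grip_width: 45.1
grip_force: 0.0
t 1.95 tcp [543.1 -65.9 231.5] hd 37.7 q6 0.58 shift [ 1.3 -0.2  1.5] spin 0.1 w 45.1
[[ 0.791  0.612  0.   ]
 [ 0.612 -0.791 -0.   ]
 [-0.     0.    -1.   ]]
bar 2497 [318. 253.] ((545.4467163085938, -65.3372802734375), (59.799137115478516, 15.76620864868164), 37.51813507080078) 178.7271439176821
coltop 22742 [306. 245.] ((515.5224609375, -69.46576690673828), (189.42578125, 105.03543853759766), 7.660425662994385) 136.10394837907378
coltop 704 [418. 258.] ((575.4227294921875, -134.89797973632812), (17.2498779296875, 74.04097747802734), 84.43748474121094) 134.12741410571752
coltop 23177 [528. 336.] ((576.5532836914062, -262.0215759277344), (89.69261932373047, 232.96762084960938), 7.039830207824707) 131.45456824379346
coltop 470 [345. 359.] ((474.01092529296875, -148.2783966064453), (65.81258392333984, 1.6911215782165527),
[... 466 characters left out ...]
t 2296 [505. 278.] ((613.8787231445312, -211.9708251953125), (65.39956665039062, 195.86602783203125), 26.877593994140625) 143.07273250131482
but 739 [272. 344.] ((458.2329406738281, -89.99356079101562), (41.18503189086914, 15.879912376403809), 27.78107452392578) 150.1679616649406
but 799 [348. 382.] ((465.888916015625, -156.31729125976562), (76.24653625488281, 39.46943283081055), 44.446144104003906) 143.11834077692077
but 331 [623. 435.] ((566.8180541992188, -379.54498291015625), (39.6710205078125, 8.466992378234863), 9.722223281860352) 142.83947492021935
but 382 [459. 458.] ((461.76434326171875, -290.7052001953125), (6.717649936676025, 65.00066375732422), 7.602765083312988) 143.197890360269
```

View pics/w1.png

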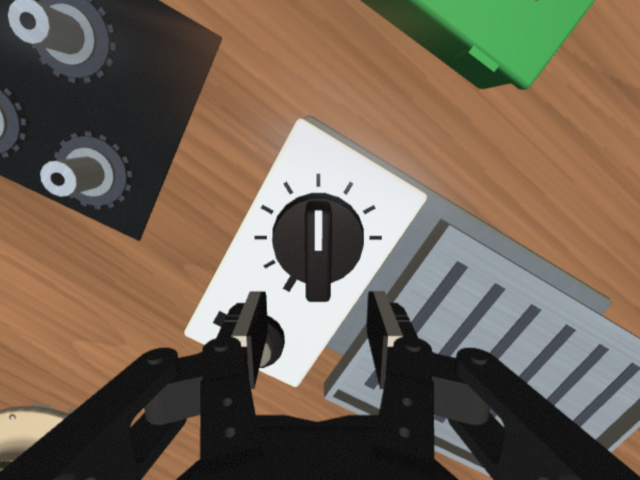

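Wrist view: dial bar at (318,250) with the pointer up, thick off tick at (290,285), i.e. 150° counter-clockwise. Descend and grip.

```bash
python3 -m inch '[[45,[2,1,20],0],[45,[2,1,45],0],[45,[2,1,65],0],[45,[2,1,76],0],[45,[2,1,76],0],[45,[2,1,76],0],[12,[2,1,76],0],[12,[2,1,76],0],[12,[2,1,76],0],[12,[2,1,76],0],[12,[2,1,76],0],[12,[2,1,76],0]]' 40
python3 -m inch '[[12,[0,0,0],0],[12,[0,0,0],-8],[12,[0,0,0],-16],[12,[0,0,0],-24],[12,[0,0,0],-32],[12,[0,0,0],-40],[12,[0,0,0],-48],[12,[0,0,0],-56],[12,[0,0,0],-64],[12,[0,0,0],-72],[12,[0,0,0],-80],[12,[0,0,0],-80]]'
```

```text
time: 3.2
tcp_pos: [546.0, -64.6, 156.3]
ee_rot: [0.0, 0.946, 0.324, 0.001]
force: [-1.4, 1.2, 6.6]
grip_width: 14.9
grip_force: 42.2
time: 4.4
tcp_pos: [545.1, -64.4, 156.3]
ee_rot: [-0.0, 0.514, 0.858, -0.0]
force: [-5.4, 0.4, 8.3]
grip_width: 14.9
grip_force: 42.6
```

```bash
python3 -m inch '[[12,[0,0,0],-8],[12,[0,0,0],-16],[12,[0,0,0],-24],[12,[0,0,0],-32],[12,[0,0,0],-40],[12,[0,0,0],-48],[12,[0,0,0],-56],[12,[0,0,0],-64],[12,[0,0,0],-70],[12,[0,0,0],-70],[12,[0,0,0],-70],[45,[0,0,0],-70]]'
python3 -m inch '[[45,[0,0,0],0],[45,[0,0,0],0],[45,[0,0,0],0],[45,[0,0,-25],0],[45,[0,0,-60],0],[45,[0,0,-90],0],[45,[0,0,-110],0],[45,[0,0,-110],0],[45,[0,0,-110],0]]'
python3 - <<'E'
from h import *
im,d,p=grab('wrist','w2'); W=cloud(p,d); z=W[...,2]
m=(z>168)&(z<190)
k,l,s,c=cv2.connectedComponentsWithStats(m.astype('uint8'))
for i in range(1,k):
    if s[i,4]>200: q=W[l==i]; print(s[i,4],c[i].round(),cv2.minAreaRect(q[:,:2].astype('float32')))
import m as mm; mm.hubs(('side','wrist'),57,72)
go(431,135,250,-172)
E
```

```text
time: 5.6
tcp_pos: [545.6, -64.7, 155.8]
ee_rot: [0.0, -0.068, 0.998, -0.0]
force: [1.0, 0.0, 0.4]
grip_width: 28.3
grip_force: 0.0
time: 6.5
tcp_pos: [545.6, -64.4, 264.7]
ee_rot: [-0.0, -0.068, 0.998, 0.0]
force: [0.4, -0.4, -0.2]
grip_width: 44.9
grip_force: 0.0
1880 [316. 239.] ((544.0306396484375, -65.89535522460938), (59.69443893432617, 15.822050094604492), 8.149258613586426)
side 184 [243. 248.] [750.1  30.8  64.4] [99.6 60.5 14.7]
side 148 [267. 311.] [527.2 204.7  63.1] [32.6 32.8 12.3]
side 150 [323. 310.] [428.  134.7  63.3] [32.8 32.2 12. ]
side 188 [233. 341.] [525.4 315.2  63. ] [34.3 34.8 11.7]
side 182 [301. 342.] [410.1 241.1  63.3] [30.9 33.  12.6]
side 226 [271. 373.] [409.2 339.   62.8] [30.8 31.  11.1]
wrist 1086 [545. 115.] [428.7 133.8  62.3] [30.9 31.9 10.5]
wrist 849 [579. 226.] [527.6 204.   62.2] [31.1 32.1 10.3]
wrist 137 [362. 352.] [705.2   9.9  64.5] [ 3.2 19.4 14.9]
t 6.65 tcp [545.4 -64.4 264. ] hd -172.2 q6 -2.04 shift [ 86.2 213.1  14.4] spin -0.2 w 44.9
```

View pics/w2.png

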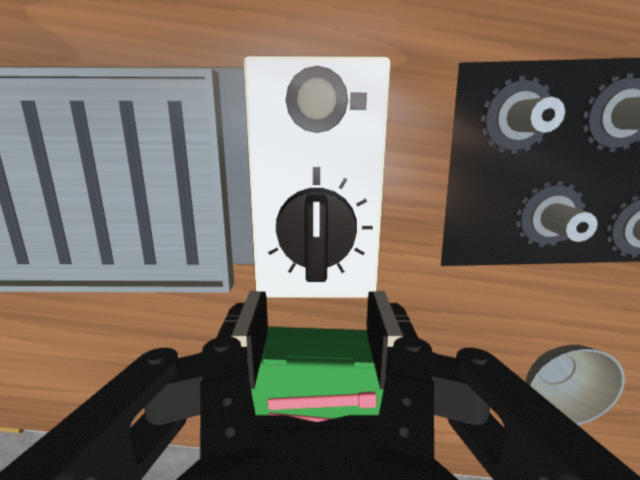

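Wrist view: pointer (316,215) now on the thick tick (316,176) – dial off. Now hub A.

```bash
python3 -m inch '[[55,[15,35,20],0],[55,[30,70,40],0],[55,[45,105,60],0],[55,[60,140,80],0],[55,[75,180,100],0],[55,[89,213,120],0],[55,[89,213,150],0],[55,[89,213,180],0],[55,[89,213,210],0],[55,[89,213,238],0],[55,[89,213,238],0],[55,[89,213,238],0]]'
python3 -m inch '[[55,[0,0,0],0],[25,[0,0,0],0],[25,[0,0,0],0],[25,[0,0,0],0],[25,[0,0,0],0],[25,[0,0,0],0],[25,[0,0,0],0],[25,[0,0,0],0]]' 50
python3 - <<'E'
from h import *
for s,t in ((-1,-1),(1,1),(-1,1)): pass
c=[TR+U*40*a+V*78*b for a,b in ((-1,1),(1,1),(-1,0),(1,0),(-1,-1),(1,-1))]; print(np.round(c,1))
go(c[5][0],c[5][1],230)
E
```

```text
time: 7.85
tcp_pos: [428.4, 134.4, 27.4]
ee_rot: [-0.001, -0.068, 0.998, 0.0]
force: [-0.5, 0.4, 0.2]
grip_width: 55.0
grip_force: 0.0
time: 8.65
tcp_pos: [429.1, 134.4, 28.5]
ee_rot: [0.001, -0.068, 0.998, -0.0]
force: [-1.3, -0.2, 8.0]
grip_width: 31.3
grip_force: 48.9
[[ 490.5 -190. ]
 [ 569.8 -179.4]
 [ 500.9 -267.3]
 [ 580.1 -256.7]
 [ 511.2 -344.6]
 [ 590.5 -334. ]]
t 8.65 tcp [429.1 134.4  28.5] hd -172.2 q6 -1.67 shift [ -96.5 -486.1 -201.2] spin 0 w 31.3
```

```bash
python3 -m inch '[[25,[0,0,-40],0],[25,[0,0,-80],0],[25,[0,0,-125],0],[25,[0,0,-170],0],[25,[0,0,-210],0],[25,[-8,-40,-210],0],[25,[-16,-80,-210],0],[25,[-24,-125,-210],0],[25,[-34,-170,-210],0],[25,[-43,-215,-210],0],[25,[-52,-260,-210],0],[25,[-61,-305,-210],0]]'
python3 -m inch '[[25,[-8,-40,0],0],[25,[-16,-80,0],0],[25,[-24,-120,0],0],[25,[-32,-160,0],0],[25,[-36,-181,0],0],[25,[-36,-181,0],0],[25,[-36,-181,0],0],[25,[-36,-181,0],0]]'
python3 - <<'E'
from h import *
go(590.5,-334,145); print(obs()[0]['force'])
E
```

```text
time: 9.85
tcp_pos: [530.5, -161.2, 237.6]
ee_rot: [0.0, -0.068, 0.998, 0.0]
force: [0.3, 0.9, -1.2]
grip_width: 30.9
grip_force: 50.6
time: 10.65
tcp_pos: [590.7, -332.7, 237.7]
ee_rot: [-0.0, -0.069, 0.998, 0.0]
force: [-1.0, 0.5, -1.4]
grip_width: 30.5
grip_force: 50.5
t 10.65 tcp [ 590.7 -332.7  237.7] hd -172.1 q6 -2.4 shift [ 0.3 -1.3 92.7] spin 0 w 30.5
[-1.03097161  0.49215337 -1.36991181]
```

```bash
python3 -m inch '[[25,[0,-1,30],0],[25,[0,-1,60],0],[25,[0,-1,78],0],[25,[0,-1,84],0],[25,[0,-1,89],0],[25,[0,-1,93],0],[25,[0,-1,93],0],[25,[0,-1,93],0],[55,[0,-1,93],0],[55,[0,-1,93],0],[55,[0,-1,93],0],[55,[0,-1,93],0]]'
python3 -m inch '[[55,[0,0,0],0],[55,[0,0,-30],0],[55,[0,0,-70],0],[55,[0,0,-110],0],[55,[0,0,-140],0],[55,[0,0,-140],0],[55,[0,0,-140],0]]'
python3 - <<'E'
from h import *
im,d,p=grab('wrist','w3'); im,d,p=grab('side')
import m as mm; mm.hubs(('scene',),145,200,(400,700,-420,-140)); mm.hubs(('side',),57,72)
go(527.3,204.5,230)
E
```

```text
time: 11.85
tcp_pos: [591.0, -335.0, 144.4]
ee_rot: [0.0, -0.068, 0.998, -0.0]
force: [-0.0, -0.7, 0.5]
grip_width: 55.0
grip_force: 0.0
time: 12.55
tcp_pos: [590.9, -334.9, 284.2]
ee_rot: [0.0, -0.068, 0.998, -0.0]
force: [-0.7, -0.6, 0.0]
grip_width: 55.3
grip_force: 0.0
scene 386 [227. 324.] [ 593.  -335.1  163.5] [33.9 31.8 36.8]
side 192 [243. 248.] [750.3  30.5  64.4] [99.1 59.1 14.8]
side 148 [267. 311.] [527.1 205.6  63.6] [32.3 32.2 13.1]
side 187 [233. 341.] [525.5 314.1  62.9] [31.2 34.1 11.7]
side 179 [301. 342.] [410.6 241.8  63.3] [30.6 32.4 11.7]
side 224 [271. 373.] [409.  338.7  62.8] [30.3 31.9 11.5]
t 12.75 tcp [ 590.7 -334.8  282.8] hd -172.2 q6 -2.4 shift [-10.6 542.8  53.9] spin 0 w 54.9
```

View pics/w3.png

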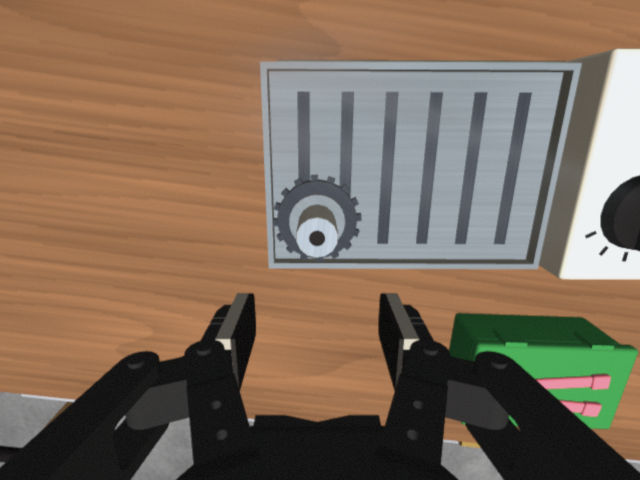

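Wrist view: hub upright in the tray corner, flange centre (317,215), clear of the lips. Next hub B.

```bash
python3 -m inch '[[55,[0,40,0],0],[55,[-2,85,0],0],[55,[-3,130,0],0],[55,[-4,175,0],0],[55,[-5,220,0],0],[55,[-6,265,0],0],[55,[-7,310,0],0],[55,[-8,355,0],0],[55,[-9,400,0],0],[55,[-10,445,0],0],[55,[-11,490,20],0],[55,[-11,520,40],0]]'
python3 -m inch '[[55,[0,23,30],0],[55,[0,23,60],0],[55,[0,23,80],0],[55,[0,23,80],0],[55,[0,23,80],0]]'
python3 - <<'E'
from h import *
import m as mm; mm.hubs(('side','wrist'),57,72)
go(527.3,204.8,26)
E
```

```text
time: 13.95
tcp_pos: [530.2, 184.4, 243.5]
ee_rot: [0.0, -0.069, 0.998, 0.0]
force: [0.8, -0.3, -0.8]
grip_width: 55.0
grip_force: 0.0
time: 14.45
tcp_pos: [528.1, 204.5, 164.6]
ee_rot: [-0.0, -0.068, 0.998, -0.0]
force: [-0.4, -0.2, 1.0]
grip_width: 54.8
grip_force: 0.0
side 77 [230. 246.] [772.   56.   64.3] [55.8 11.5 14.3]
side 149 [267. 311.] [526.2 205.8  63.3] [32.4 30.2 12.4]
side 186 [233. 341.] [525.7 314.3  63.1] [32.1 30.9 11.7]
side 178 [301. 342.] [410.9 241.7  62.9] [32.8 31.9 10.7]
side 221 [271. 373.] [409.5 338.8  63.4] [30.9 31.9 12.7]
wrist 2155 [399.  73.] [412.  241.   62.4] [31.6 30.8 10.7]
wrist 2250 [545.  93.] [410.3 337.9  62.7] [31.3 31.9 11.1]
wrist 1432 [318. 236.] [527.9 204.8  62.4] [31.2 31.4 10.6]
wrist 1465 [463. 253.] [525.9 314.3  62.1] [31.2 31.9 10.1]
wrist 221 [ 63. 402.] [706.    7.7  64.5] [ 3.6 15.2 15. ]
wrist 23 [119. 422.] [724.1  53.1  61.6] [3.9 1.6 9.2]
t 14.55 tcp [528.6 204.5 165.6] hd -172.2 q6 -1.55 shift [  1.5   0.5 139.6] spin 0 w 55.3
```

```bash
python3 -m inch '[[55,[1,0,35],0],[55,[1,0,75],0],[55,[1,0,115],0],[55,[1,0,139],0],[55,[1,0,139],0],[55,[1,0,139],0],[25,[1,0,139],0],[25,[1,0,139],0],[25,[1,0,139],0],[25,[1,0,139],0],[25,[1,0,139],0],[25,[1,0,139],0]]'
python3 -m inch '[[25,[0,0,-40],0],[25,[0,0,-80],0],[25,[0,0,-125],0],[25,[0,0,-170],0],[25,[0,0,-210],0],[25,[7,-40,-210],0],[25,[14,-85,-210],0],[25,[22,-130,-210],0],[25,[29,-175,-210],0],[25,[37,-220,-210],0],[25,[44,-265,-210],0],[25,[52,-310,-210],0]]'
python3 -m inch '[[25,[7,-40,0],0],[25,[14,-85,0],0],[25,[22,-130,0],0],[25,[29,-175,0],0],[25,[37,-220,0],0],[25,[39,-232,0],0],[25,[39,-232,0],0],[25,[39,-232,0],0],[25,[39,-232,0],0]]'
python3 - <<'E'
from h import *
go(511.2,-344.6,135); print(obs()[0]['force'])
E
```

```text
time: 15.75
tcp_pos: [528.1, 204.6, 27.4]
ee_rot: [0.002, -0.068, 0.998, 0.0]
force: [0.4, -1.0, 6.4]
grip_width: 30.9
grip_force: 49.2
time: 16.95
tcp_pos: [517.1, -111.5, 236.4]
ee_rot: [0.001, -0.068, 0.998, -0.0]
force: [0.5, 0.5, -2.2]
grip_width: 31.0
grip_force: 50.3
time: 17.85
tcp_pos: [510.9, -343.3, 235.9]
ee_rot: [0.0, -0.069, 0.998, -0.0]
force: [0.3, 0.4, -2.0]
grip_width: 31.3
grip_force: 50.4
t 17.85 tcp [ 510.9 -343.3  235.9] hd -172.1 q6 -2.49 shift [-1.000e-01 -1.300e+00  1.009e+02] spin 0 w 31.3
[ 0.27149376  0.38611955 -2.04424335]
```

```bash
python3 -m inch '[[25,[0,-1,30],0],[25,[0,-1,60],0],[25,[0,-1,85],0],[25,[0,-1,92],0],[25,[0,-1,97],0],[25,[0,-1,102],0],[25,[0,-1,102],0],[25,[0,-1,102],0],[55,[0,-1,102],0],[55,[0,-1,102],0],[55,[0,-1,102],0],[55,[0,-1,102],0]]'
python3 -m inch '[[55,[0,0,0],0],[55,[0,0,-30],0],[55,[0,0,-70],0],[55,[0,0,-110],0],[55,[2,40,-140],0],[55,[3,80,-140],0],[55,[4,120,-140],0],[55,[6,165,-140],0],[55,[7,210,-140],0],[55,[8,255,-140],0],[55,[9,300,-140],0],[55,[10,345,-140],0]]'
python3 -m inch '[[55,[2,45,0],0],[55,[3,90,0],0],[55,[4,135,0],0],[55,[6,180,20],0],[55,[7,220,50],0],[55,[9,249,85],0],[55,[9,249,110],0],[55,[9,249,110],0],[55,[9,249,110],0]]'
python3 - <<'E'
from h import *
import m as mm; mm.hubs(('scene',),145,200,(400,700,-420,-140));mm.hubs(('side','wrist'),57,72)
go(411,241.5,26)
E
```

```text
time: 19.05
tcp_pos: [510.7, -346.0, 133.5]
ee_rot: [0.0, -0.068, 0.998, -0.0]
force: [-0.0, -0.4, -0.4]
grip_width: 54.8
grip_force: 0.0
time: 20.25
tcp_pos: [453.2, -3.8, 273.5]
ee_rot: [0.0, -0.068, 0.998, -0.0]
force: [0.6, 0.2, 0.2]
grip_width: 54.9
grip_force: 0.0
time: 21.15
tcp_pos: [411.5, 239.8, 164.1]
ee_rot: [0.0, -0.068, 0.998, 0.0]
force: [1.0, 0.1, 1.5]
grip_width: 55.2
grip_force: 0.0
scene 300 [197. 305.] [ 513.5 -345.9  158.8] [32.5 32.8 27.1]
scene 324 [227. 325.] [ 592.7 -335.1  158.4] [32.8 31.8 26.7]
side 188 [243. 248.] [749.3  31.5  64.3] [100.4  59.7  14.7]
side 181 [233. 340.] [526.  315.1  63.3] [31.9 32.1 11.7]
side 180 [301. 342.] [410.9 241.   62.8] [31.4 33.  11.6]
side 227 [271. 373.] [408.4 338.9  63. ] [30.3 30.8 11.7]
wrist 1440 [320. 236.] [411.4 241.3  62.1] [31.5 30.9 10.2]
wrist 1451 [448. 251.] [410.2 337.9  62.2] [32.  31.1 10.4]
wrist 641 [380. 376.] [526.2 310.8  61.9] [30.9 23.9  9.8]
t 21.3 tcp [412.  239.7 164.8] hd -172.2 q6 -1.43 shift [  1.1   1.9 138.8] spin 0 w 55.1
```

```bash
python3 -m inch '[[55,[0,2,35],0],[55,[0,2,75],0],[55,[0,2,115],0],[55,[0,2,138],0],[55,[0,2,138],0],[55,[0,2,138],0],[25,[0,2,138],0],[25,[0,2,138],0],[25,[0,2,138],0],[25,[0,2,138],0],[25,[0,2,138],0],[25,[0,2,138],0]]'
python3 -m inch '[[25,[0,0,-40],0],[25,[0,0,-80],0],[25,[0,0,-125],0],[25,[0,0,-170],0],[25,[0,0,-210],0],[25,[-8,-40,-210],0],[25,[-16,-82,-210],0],[25,[-24,-126,-210],0],[25,[-32,-170,-210],0],[25,[-42,-214,-210],0],[25,[-50,-258,-210],0],[25,[-58,-300,-210],0]]'
python3 -m inch '[[25,[-8,-40,0],0],[25,[-16,-82,0],0],[25,[-24,-126,0],0],[25,[-32,-170,0],0],[25,[-38,-200,0],0],[25,[-41,-216,0],0],[25,[-41,-216,0],0],[25,[-41,-216,0],0],[25,[-41,-216,0],0]]'
python3 - <<'E'
from h import *
go(580.1,-256.7,124); print(obs()[0]['force'])
E
```

```text
time: 22.5
tcp_pos: [411.7, 242.2, 27.1]
ee_rot: [0.002, -0.068, 0.998, 0.0]
force: [-1.8, 0.2, 8.0]
grip_width: 31.5
grip_force: 48.9
time: 23.7
tcp_pos: [509.1, -49.3, 236.3]
ee_rot: [0.001, -0.068, 0.998, -0.0]
force: [0.4, 0.3, -1.3]
grip_width: 30.5
grip_force: 50.5
time: 24.6
tcp_pos: [578.9, -254.6, 235.9]
ee_rot: [0.0, -0.069, 0.998, -0.0]
force: [0.4, -0.4, -1.6]
grip_width: 31.2
grip_force: 50.6
t 24.6 tcp [ 578.9 -254.6  235.9] hd -172.1 q6 -2.31 shift [ -0.9  -2.2 111.9] spin 0 w 31.2
[ 0.4484398  -0.35296533 -1.62625938]
```

```bash
python3 -m inch '[[25,[-1,-2,35],0],[25,[-1,-2,70],0],[25,[-1,-2,95],0],[25,[-1,-2,102],0],[25,[-1,-2,107],0],[25,[-1,-2,112],0],[25,[-1,-2,112],0],[25,[-1,-2,112],0],[55,[-1,-2,112],0],[55,[-1,-2,112],0],[55,[-1,-2,112],0],[55,[-1,-2,112],0]]'
python3 -m inch '[[55,[0,0,0],0],[55,[0,0,-30],0],[55,[0,0,-70],0],[55,[0,0,-115],0],[55,[6,40,-150],0],[55,[12,80,-150],0],[55,[18,120,-150],0],[55,[24,165,-150],0],[55,[30,210,-150],0],[55,[36,255,-150],0],[55,[43,300,-150],0],[55,[50,345,-150],0]]'
python3 -m inch '[[55,[7,45,0],0],[55,[13,90,0],0],[55,[19,135,0],0],[55,[25,180,20],0],[55,[32,225,50],0],[55,[38,268,85],0],[55,[38,268,110],0],[55,[38,268,110],0],[55,[38,268,110],0]]'
python3 - <<'E'
from h import *
import m as mm; mm.hubs(('scene',),140,200,(400,700,-420,-140));mm.hubs(('side','wrist'),57,72)
go(409.8,338.5,26)
E
```

```text
time: 25.8
tcp_pos: [580.4, -257.7, 123.5]
ee_rot: [0.0, -0.068, 0.998, -0.0]
force: [0.6, -0.4, -0.0]
grip_width: 55.0
grip_force: 0.0
time: 27.0
tcp_pos: [483.0, 78.9, 273.5]
ee_rot: [0.0, -0.068, 0.998, -0.0]
force: [0.9, 0.2, -0.0]
grip_width: 55.0
grip_force: 0.0
time: 27.9
tcp_pos: [410.2, 337.5, 164.1]
ee_rot: [0.0, -0.068, 0.998, -0.0]
force: [0.1, 0.4, 0.9]
grip_width: 55.3
grip_force: 0.0
scene 236 [236. 292.] [ 534.8 -269.7  151.4] [31.9 30.3 22.6]
scene 266 [198. 308.] [ 513.5 -346.3  150.9] [33.1 30.6 21.5]
scene 284 [228. 328.] [ 593.2 -335.   151.2] [33.3 32.  22. ]
side 79 [231. 246.] [770.4  56.5  63.8] [58.5 10.7 13.5]
side 185 [233. 341.] [525.7 314.6  63.7] [33.8 31.6 12.2]
side 225 [271. 373.] [409.6 338.5  63. ] [32.  31.9 11.6]
wrist 1435 [319. 236.] [409.6 338.4  62.2] [30.9 31.3  9.9]
wrist 1102 [272. 362.] [525.6 314.9  61.9] [31.5 31.3  9.7]
t 28.05 tcp [410.9 337.3 165.2] hd -172.3 q6 -1.24 shift [  1.3   1.2 139.2] spin 0 w 54.8
```

```bash
python3 -m inch '[[55,[1,1,35],0],[55,[1,1,75],0],[55,[1,1,115],0],[55,[1,1,138],0],[55,[1,1,138],0],[55,[1,1,138],0],[25,[1,1,138],0],[25,[1,1,138],0],[25,[1,1,138],0],[25,[1,1,138],0],[25,[1,1,138],0],[25,[1,1,138],0]]'
python3 -m inch '[[25,[0,0,-40],0],[25,[0,0,-80],0],[25,[0,0,-125],0],[25,[0,0,-170],0],[25,[0,0,-210],0],[25,[-7,-40,-210],0],[25,[-14,-84,-210],0],[25,[-21,-128,-210],0],[25,[-28,-172,-210],0],[25,[-36,-216,-210],0],[25,[-43,-260,-210],0],[25,[-50,-304,-210],0]]'
python3 -m inch '[[25,[-7,-40,0],0],[25,[-14,-84,0],0],[25,[-21,-128,0],0],[25,[-28,-172,0],0],[25,[-34,-205,0],0],[25,[-38,-231,0],0],[25,[-38,-231,0],0],[25,[-38,-231,0],0],[25,[-38,-231,0],0]]'
python3 - <<'E'
from h import *
import m as mm; mm.hubs(('scene',),140,180,(400,700,-420,-240))
go(569.8,-179.4,114); print(obs()[0]['force'])
im,d,p=grab('scene','s2')
E
```

```text
time: 29.25
tcp_pos: [409.6, 338.9, 27.3]
ee_rot: [0.002, -0.068, 0.998, 0.001]
force: [-0.5, -0.5, 6.2]
grip_width: 30.7
grip_force: 49.0
time: 30.45
tcp_pos: [499.5, 42.4, 236.3]
ee_rot: [0.001, -0.068, 0.998, -0.0]
force: [0.8, -0.2, -1.5]
grip_width: 30.9
grip_force: 50.5
time: 31.35
tcp_pos: [568.3, -178.5, 235.9]
ee_rot: [0.0, -0.069, 0.998, -0.0]
force: [-0.1, 0.5, -1.9]
grip_width: 30.5
grip_force: 50.6
scene 242 [236. 292.] [ 535.3 -269.5  150.8] [32.7 31.1 21.6]
scene 263 [198. 308.] [ 514.1 -346.2  150.7] [32.1 31.8 20.8]
scene 285 [228. 328.] [ 593.7 -334.6  151. ] [33.4 31.8 20.9]
t 31.4 tcp [ 568.4 -178.3  235.9] hd -172.1 q6 -2.21 shift [ -1.2  -1.2 121.9] spin 0 w 31.1
[ 0.24581528  0.80316328 -3.01330427]
```

View pics/s2.png

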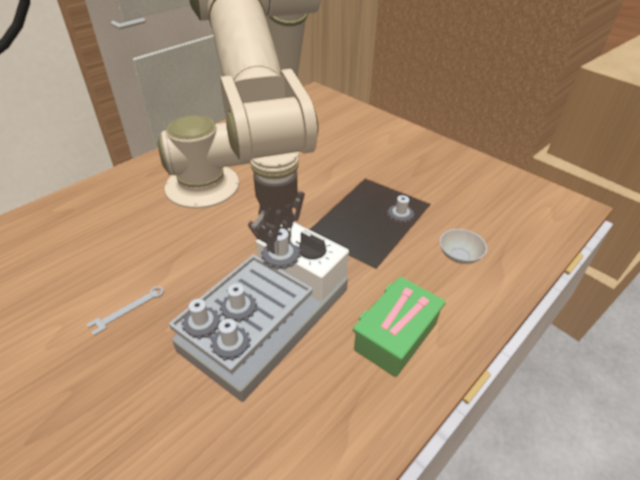

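Three hubs upright on the tray at (198,318), (236,300), (229,340); the third was knocked but is still clear of the free places. The last one stands on the mat at (402,208).

```bash
python3 -m inch '[[25,[-1,-1,35],0],[25,[-1,-1,75],0],[25,[-1,-1,103],0],[25,[-1,-1,111],0],[25,[-1,-1,117],0],[25,[-1,-1,122],0],[25,[-1,-1,122],0],[25,[-1,-1,122],0],[50,[-1,-1,122],0],[50,[-1,-1,122],0],[50,[-1,-1,122],0],[50,[-1,-1,122],0]]'
python3 -m inch '[[50,[0,0,0],0],[50,[0,0,-30],0],[50,[0,0,-70],0],[50,[0,0,-115],0],[50,[0,0,-155],0],[50,[-2,40,-160],0],[50,[-4,80,-160],0],[50,[-6,125,-160],0],[50,[-8,170,-160],0],[50,[-10,215,-160],0],[50,[-12,260,-160],0],[50,[-14,305,-160],0]]'
python3 -m inch '[[55,[-2,45,0],0],[55,[-4,90,0],0],[55,[-6,135,0],0],[55,[-8,165,30],0],[55,[-9,191,70],0],[55,[-9,191,110],0],[55,[-9,191,110],0],[55,[-9,191,110],0]]'
python3 - <<'E'
from h import *
import m as mm; mm.hubs(('scene',),132,180,(400,700,-420,-140));mm.hubs(('side','wrist'),57,72)
go(525.8,314.8,26)
E
```

```text
time: 32.65
tcp_pos: [569.8, -180.4, 113.5]
ee_rot: [0.0, -0.068, 0.998, -0.0]
force: [1.1, -0.5, 0.7]
grip_width: 50.3
grip_force: 0.0
time: 33.85
tcp_pos: [541.6, 125.5, 273.5]
ee_rot: [0.0, -0.068, 0.998, -0.0]
force: [-0.0, 0.8, 0.0]
grip_width: 50.1
grip_force: 0.0
time: 34.65
tcp_pos: [525.5, 314.0, 164.3]
ee_rot: [0.0, -0.068, 0.998, -0.0]
force: [-0.3, 0.0, 1.9]
grip_width: 54.5
grip_force: 0.0
scene 209 [282. 282.] [ 572.5 -180.   141.4] [33.  33.2 18.8]
scene 224 [236. 295.] [ 535.2 -270.   141.7] [31.9 30.8 19.4]
scene 248 [198. 311.] [ 513.1 -346.5  141.5] [34.3 31.3 19. ]
scene 270 [228. 331.] [ 593.6 -335.3  141.9] [32.  31.3 19. ]
side 64 [257. 248.] [707.5  24.3  64.7] [12.7 47.6 14.6]
side 185 [233. 341.] [525.5 313.3  63.1] [32.5 33.8 11.5]
wrist 1420 [318. 236.] [526.2 314.6  62.2] [31.4 31.  10.2]
wrist 402 [  4. 442.] [755.5  56.9  64.4] [53.   8.2 14.8]
t 34.8 tcp [526.2 314.  165.9] hd -172.2 q6 -1.36 shift [  0.9   0.7 139.9] spin 0 w 55.2
```

```bash
python3 -m inch '[[55,[0,0,35],0],[55,[0,0,75],0],[55,[0,0,115],0],[55,[0,0,138],0],[55,[0,0,138],0],[55,[0,0,138],0],[25,[0,0,138],0],[25,[0,0,138],0],[25,[0,0,138],0],[25,[0,0,138],0],[25,[0,0,138],0],[25,[0,0,138],0]]'
python3 -m inch '[[25,[0,0,-40],0],[25,[0,0,-80],0],[25,[0,0,-125],0],[25,[0,0,-170],0],[25,[0,0,-210],0],[25,[8,-40,-210],0],[25,[16,-80,-210],0],[25,[25,-122,-210],0],[25,[34,-165,-210],0],[25,[43,-208,-210],0],[25,[52,-250,-210],0],[25,[61,-292,-210],0]]'
python3 -m inch '[[25,[8,-40,0],0],[25,[16,-80,0],0],[25,[25,-122,0],0],[25,[34,-165,0],0],[25,[40,-190,0],0],[25,[43,-203,0],0],[25,[43,-203,0],0],[25,[43,-203,0],0],[25,[43,-203,0],0]]'
python3 - <<'E'
from h import *
import m as mm; mm.hubs(('scene',),132,180,(400,700,-420,-240))
go(490.5,-190,104); print(obs()[0]['force'])
E
```

```text
time: 36.0
tcp_pos: [526.2, 314.5, 27.7]
ee_rot: [0.002, -0.068, 0.998, 0.001]
force: [-0.3, -0.8, 5.9]
grip_width: 31.0
grip_force: 49.2
time: 37.2
tcp_pos: [503.7, 15.0, 236.4]
ee_rot: [0.001, -0.068, 0.998, -0.0]
force: [0.9, -0.4, -2.1]
grip_width: 30.7
grip_force: 50.3
time: 38.1
tcp_pos: [489.5, -189.0, 235.6]
ee_rot: [0.0, -0.069, 0.998, 0.0]
force: [-0.3, -0.8, -2.1]
grip_width: 30.8
grip_force: 50.4
scene 226 [236. 295.] [ 534.4 -269.6  141.9] [32.5 30.1 19.8]
scene 249 [198. 311.] [ 514.2 -346.5  141.8] [31.5 30.3 19.5]
scene 265 [228. 331.] [ 593.8 -335.   141.5] [30.7 31.1 18.9]
t 38.15 tcp [ 489.5 -189.   235.6] hd -172.1 q6 -2.3 shift [ -0.8  -1.1 131.6] spin 0 w 30.8
[-0.6051721 -0.3303256 -1.1412969]
```

```bash
python3 -m inch '[[25,[-1,-1,35],0],[25,[-1,-1,75],0],[25,[-1,-1,113],0],[25,[-1,-1,121],0],[25,[-1,-1,127],0],[25,[-1,-1,132],0],[25,[-1,-1,132],0],[25,[-1,-1,132],0],[48,[-1,-1,132],0],[48,[-1,-1,132],0],[48,[-1,-1,132],0],[48,[-1,-1,132],0]]'
python3 -m inch '[[48,[0,0,0],0],[48,[0,0,-30],0],[48,[0,0,-70],0],[48,[0,0,-115],0],[48,[0,0,-155],0],[48,[-25,40,-160],0],[48,[-50,80,-160],0],[48,[-71,116,-160],0],[48,[-71,116,-160],0],[48,[-71,116,-160],0],[48,[-71,116,-160],0]]'
python3 - <<'E'
from h import *
im,d,p=grab('wrist','w4'); W=cloud(p,d); z=W[...,2]
for a,b in ((168,190),(140,160)):
    m=(z>a)&(z<b)
    k,l,s,c=cv2.connectedComponentsWithStats(m.astype('uint8'))
    for i in range(1,k):
        if s[i,4]>200: q=W[l==i]; print(s[i,4],c[i].round(),np.nanmedian(q[:,2]),np.nanmax(q[:,2]),cv2.minAreaRect(q[:,:2].astype('float32')))
import m as mm; mm.hubs(('scene',),120,180,(400,700,-420,-140))
print(plane(p,(317,98),150))
go(544.7,-65.2,156)
E
```

```text
time: 39.35
tcp_pos: [490.5, -191.3, 103.5]
ee_rot: [0.0, -0.068, 0.998, -0.0]
force: [0.1, -0.0, -1.4]
grip_width: 47.8
grip_force: 0.0
time: 40.45
tcp_pos: [544.8, -67.4, 263.2]
ee_rot: [-0.0, -0.068, 0.998, -0.0]
force: [-0.2, 0.5, 0.5]
grip_width: 48.1
grip_force: 0.0
1877 [320. 241.] 178.70869270994467 181.65349554181734 ((543.8110961914062, -65.7197036743164), (59.01169204711914, 15.587687492370605), 7.575925827026367)
3285 [320. 100.] 148.7923176806527 159.93407303213897 ((450.4342346191406, -78.57351684570312), (43.119720458984375, 42.9030876159668), 84.62174987792969)
649 [159. 138.] 140.5224982346079 142.4303962735916 ((491.34320068359375, -191.44158935546875), (28.760787963867188, 29.870235443115234), 51.342308044433594)
608 [ 56. 179.] 140.50512934871472 142.2913978967398 ((532.0751342773438, -268.52020263671875), (29.56874656677246, 29.000102996826172), 47.99018478393555)
3588 [319. 228.] 149.83906214289516 159.04953761596556 ((542.8397827148438, -65.85728454589844), (61.77299118041992, 63.774295806884766), 10.484524726867676)
348 [173. 241.] 140.4601312107219 142.13137060887126 ((569.07568359375, -179.13922119140625), (28.7664737701416, 25.115915298461914), 33.87037658691406)
scene 196 [253. 268.] [ 494.3 -191.9  131. ] [33.3 30.7 21.4]
scene 215 [282. 285.] [ 573.7 -180.8  131.5] [31.2 31.5 22.6]
scene 231 [237. 299.] [ 534.5 -270.1  131.1] [33.3 30.7 22. ]
scene 253 [199. 314.] [ 513.1 -346.   131.1] [33.8 31.5 21.2]
scene 270 [229. 335.] [ 593.4 -335.5  130.7] [32.3 30.8 21. ]
[448.96089307 -80.96542719 150.        ]
t 40.55 tcp [544.8 -67.7 263.3] hd -172.3 q6 -2.04 shift [ -0.3   2.5 107.3] spin 0 w 48.2
```

View pics/w4.png

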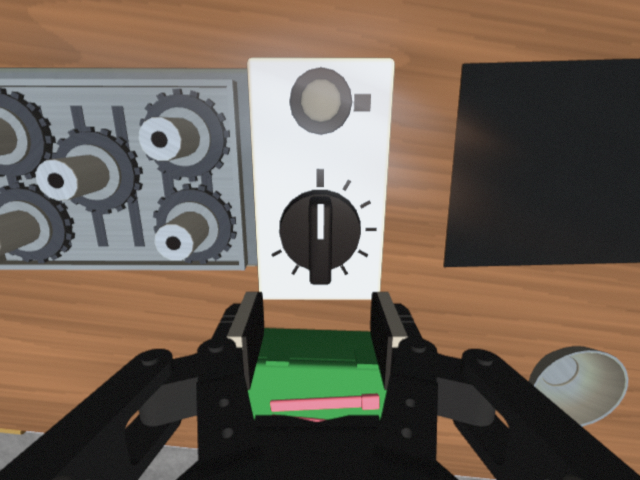

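Wrist view: all five hubs flange-down on the tray, mat empty, pointer (320,220) still on the off tick (320,177); button at (320,100). Now set five clicks clockwise.

```bash
python3 -m inch '[[45,[0,2,35],0],[45,[0,2,70],0],[45,[0,2,95],0],[45,[0,2,107],0],[45,[0,2,107],0],[45,[0,2,107],0],[12,[0,2,107],0],[12,[0,2,107],0],[12,[0,2,107],0],[12,[0,2,107],0],[12,[0,2,107],0],[12,[0,2,107],0]]' 40
python3 -m inch '[[12,[0,0,0],8],[12,[0,0,0],16],[12,[0,0,0],24],[12,[0,0,0],32],[12,[0,0,0],40],[12,[0,0,0],48],[12,[0,0,0],56],[12,[0,0,0],64],[12,[0,0,0],72],[12,[0,0,0],80],[12,[0,0,0],80]]'
python3 -m inch '[[12,[0,0,0],8],[12,[0,0,0],16],[12,[0,0,0],24],[12,[0,0,0],32],[12,[0,0,0],40],[12,[0,0,0],48],[12,[0,0,0],56],[12,[0,0,0],64],[12,[0,0,0],70],[12,[0,0,0],70],[12,[0,0,0],70],[45,[0,0,0],70]]'
python3 -m inch '[[45,[0,0,0],0],[45,[0,0,0],0],[45,[0,0,0],0],[45,[0,0,-30],0],[45,[0,0,-65],0],[45,[0,0,-90],0],[45,[0,0,-110],0],[45,[0,0,-110],0],[45,[0,0,-110],0]]'
python3 - <<'E'
from h import *
im,d,p=grab('wrist','w5'); W=cloud(p,d); z=W[...,2]
for a,b in ((168,190),(141,162)):
    m=(z>a)&(z<b)
    k,l,s,c=cv2.connectedComponentsWithStats(m.astype('uint8'))
    for i in range(1,k):
        if s[i,4]>200: q=W[l==i]; print(s[i,4],c[i].round(),np.nanmedian(q[:,2]),np.nanmax(q[:,2]),cv2.minAreaRect(q[:,:2].astype('float32')))
go(450,-79,230,-172.4)
E
```

```text
time: 41.75
tcp_pos: [545.2, -65.0, 157.5]
ee_rot: [0.001, -0.068, 0.998, -0.001]
force: [-0.7, -1.8, 5.9]
grip_width: 14.9
grip_force: 42.5
time: 42.85
tcp_pos: [545.3, -64.9, 157.5]
ee_rot: [0.001, 0.591, 0.807, 0.0]
force: [-0.3, -0.3, 6.5]
grip_width: 15.2
grip_force: 42.6
time: 44.05
tcp_pos: [544.9, -64.7, 156.8]
ee_rot: [0.0, 0.946, 0.324, 0.0]
force: [0.6, -0.2, 0.5]
grip_width: 28.0
grip_force: 0.0
time: 44.95
tcp_pos: [544.5, -64.6, 265.6]
ee_rot: [-0.0, 0.946, 0.324, -0.0]
force: [0.1, 0.0, -1.0]
grip_width: 45.2
grip_force: 0.0
1864 [318. 239.] 178.97803455208384 181.88279769103758 ((545.5823364257812, -65.25475311279297), (59.461463928222656, 15.700976371765137), 37.581295013427734)
3496 [318. 226.] 150.11477043490373 161.9829704228451 ((546.2835693359375, -65.04052734375), (61.688880920410156, 63.063621520996094), 38.2093391418457)
755 [275. 320.] 148.48463657855493 159.71224656563652 ((458.587646484375, -87.87686920166016), (42.63984298706055, 18.67477035522461), 35.3222770690918)
t 45.0 tcp [544.4 -64.5 265. ] hd 37.8 q6 0.58 shift [-83.4 -46.4  35.2] spin -149.8 w 45.2
```

View pics/w5.png

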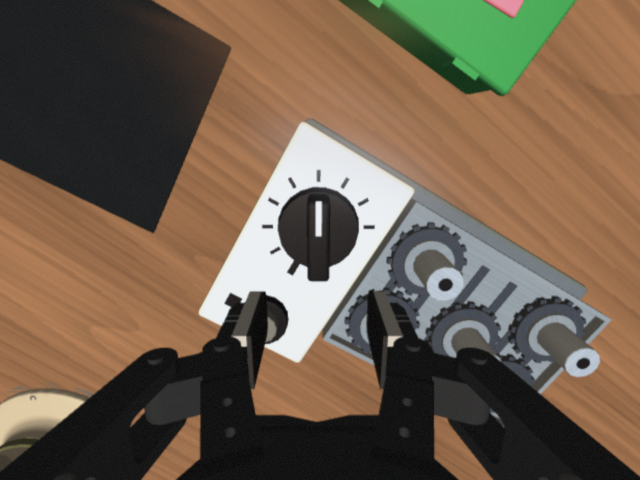

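Wrist view: pointer straight up on the fifth thin tick from the thick one (293,268) – five clicks. Now locate the button top.

```bash
python3 - <<'E'
from h import *
for n in ('scene','side'):
    im,d,p=grab(n); W=cloud(p,d)
    near=(np.hypot(W[...,0]-450,W[...,1]+79)<26)
    for a,b in ((139,150),(150,154),(154,157),(157,165)):
        q=W[near&(W[...,2]>a)&(W[...,2]<b)]
        if len(q): print(n,a,len(q),q.mean(0).round(1),q.min(0).round(),q.max(0).round())
E
python3 -m inch '[[0,[-25,-14,0],-8],[0,[-50,-28,0],-16],[0,[-70,-39,0],-24],[0,[-83,-46,0],-32],[0,[-83,-46,0],-30],[0,[-83,-46,0],-30],[0,[-83,-46,0],-30],[0,[-83,-46,0],-30]]'
python3 -c "
from h import *
go(450,-79,175,7.6)"
```

```text
scene 139 135 [459.5 -84.2 144.8] [ 430. -101.  139.] [475. -56. 150.]
scene 150 22 [458.2 -81.  151.8] [439. -99. 150.] [466. -66. 154.]
scene 154 57 [452.9 -78.6 155.6] [439. -91. 154.] [465. -64. 157.]
scene 157 14 [455.5 -80.2 157.9] [445. -88. 157.] [463. -70. 159.]
side 139 103 [443.5 -67.4 146.1] [427. -95. 139.] [470. -54. 150.]
side 150 31 [446.1 -70.9 151.3] [430. -87. 150.] [467. -57. 154.]
side 154 13 [445.1 -70.9 155.6] [436. -79. 154.] [457. -66. 157.]
side 157 52 [448.4 -77.7 159.1] [435. -92. 157.] [461. -64. 162.]
time: 45.9
tcp_pos: [451.1, -79.2, 265.9]
ee_rot: [-0.0, 0.83, 0.558, -0.0]
force: [0.5, 0.0, -0.1]
grip_width: -0.1
grip_force: 0.0
t 45.9 tcp [451.1 -79.2 265.9] hd 67.9 q6 -0.05 shift [-0.3 -1.1 90.9] spin 60.3 w -0.1
```

```bash
python3 -m inch '[[0,[0,0,20],-8],[0,[0,0,45],-16],[0,[0,0,65],-24],[0,[0,0,85],-30],[0,[0,0,96],-30],[0,[0,0,100],-30],[0,[0,0,103],-30],[0,[0,0,105],-30],[0,[0,0,105],-30]]'
python3 -c "
from h import *
go(450.5,-78.6,150,97.6)"
```

```text
time: 46.8
tcp_pos: [451.1, -79.3, 161.5]
ee_rot: [0.0, 0.657, 0.754, 0.0]
force: [0.1, -1.2, -1.7]
grip_width: 0.3
grip_force: 0.0
t 46.8 tcp [451.1 -79.3 161.5] hd 97.8 q6 -0.57 shift [ 0.8 -0.6 11.5] spin 0.2 w 0.3
```

```bash
python3 -m inch '[[0,[0,0,2],0],[0,[0,0,4],0],[0,[0,0,5],0],[0,[0,0,5],0]]'
python3 -m inch '[[0,[0,0,1],0],[0,[0,0,2],0],[0,[0,0,2],0],[0,[0,0,2],0]]'
python3 -m inch '[[0,[0,0,1],0],[0,[0,0,2],0],[0,[0,0,2],0],[0,[0,0,2],0]]'
```

```text
time: 47.2
tcp_pos: [451.1, -79.2, 156.4]
ee_rot: [0.0, 0.657, 0.754, 0.0]
force: [-0.6, -0.4, 1.4]
grip_width: -0.1
grip_force: 0.8
time: 47.6
tcp_pos: [451.1, -79.3, 154.4]
ee_rot: [0.0, 0.657, 0.754, 0.0]
force: [0.0, -0.8, 3.1]
grip_width: 0.0
grip_force: 1.4
time: 48.0
tcp_pos: [451.1, -79.3, 152.4]
ee_rot: [0.0, 0.657, 0.754, 0.0]
force: [-0.7, -0.5, 3.6]
grip_width: -0.3
grip_force: 2.0
```

Contact was at about 157; continue until the stop.

```bash
python3 -m inch '[[0,[0,0,0.5],0],[0,[0,0,1],0],[0,[0,0,1],0],[0,[0,0,1],0]]'
python3 -m inch '[[0,[0,0,0.5],0],[0,[0,0,1],0],[0,[0,0,1],0],[0,[0,0,1],0]]'
```

```text
time: 48.4
tcp_pos: [451.1, -79.3, 151.4]
ee_rot: [0.0, 0.657, 0.754, 0.0]
force: [-0.4, -0.6, 4.3]
grip_width: 0.1
grip_force: 2.3
time: 48.8
tcp_pos: [451.1, -79.3, 151.0]
ee_rot: [0.0, 0.657, 0.754, 0.0]
force: [-0.6, 2.0, 10.8]
grip_width: 0.1
grip_force: 5.5
```

The force jump marks the bottom stop; a bit firmer, then release and retreat.

```bash
python3 -m inch '[[0,[0,0,0.5],0],[0,[0,0,1],0],[0,[0,0,1],0]]'
python3 -m inch '[[0,[0,0,-4],0],[0,[0,0,-20],0],[0,[0,0,-60],0],[0,[0,0,-100],0],[0,[0,0,-130],0],[0,[0,0,-150],0],[0,[0,0,-150],0],[0,[0,0,-150],0]]'
python3 - <<'E'
from h import *
import m as mm; mm.hubs(('scene',),120,180,(400,700,-420,-140))
a=grab('wrist')[0]; b=grab('scene')[0]
cv2.imwrite('pics/f.png',cv2.resize(np.hstack([a,b[:,:]]),(800,300),interpolation=cv2.INTER_AREA))
E
```

```text
time: 49.1
tcp_pos: [451.2, -79.3, 150.8]
ee_rot: [0.001, 0.657, 0.754, 0.0]
force: [-4.7, 2.4, 19.7]
grip_width: 0.3
grip_force: 10.0
time: 49.9
tcp_pos: [450.7, -79.1, 298.3]
ee_rot: [-0.001, 0.657, 0.754, -0.0]
force: [0.5, 0.1, -1.0]
grip_width: 0.0
grip_force: 0.0
scene 205 [254. 269.] [ 494.1 -192.4  131.1] [31.9 31.  22. ]
scene 214 [282. 285.] [ 573.  -180.6  130.7] [31.5 32.1 21.3]
scene 232 [237. 299.] [ 535.1 -269.8  131.2] [31.5 29.7 22. ]
scene 254 [199. 314.] [ 514.6 -345.9  130.6] [32.4 31.9 21.1]
scene 274 [229. 335.] [ 593.8 -335.7  131. ] [31.5 31.1 21.3]
```

View pics/f.png

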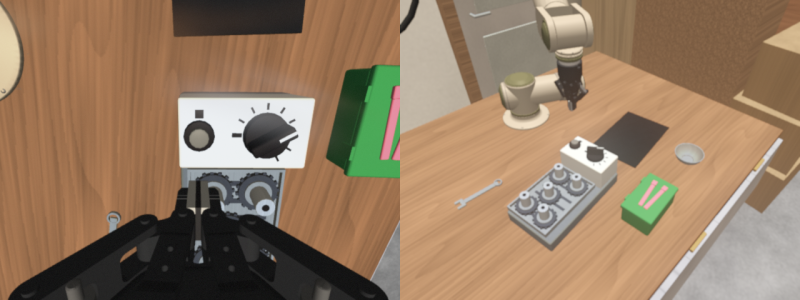

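All five hubs stand on the tray (right view, around (550,197)), the dial still points to five clicks, the button is up, and the bowl, spanner and box are in place.

```bash
python3 -c "
from station import order
print(order.finish_job())"
```

```text
the job is handed in; nothing more can be done
None
```

The job is handed in: dial turned back to off, all five hubs upright on the tray, dial set to five clicks and the start button pressed fully down and released, in about 50 s of robot time; I have no verdict back.

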